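Photograph the tablet jar under the check camera

ROBOT

A 6-joint arm with a two-finger parallel gripper is mounted at the origin on the work surface. World frame = base frame: x ahead of the robot, y to its left, z up, the work surface at z = 0. Lengths are in m, angles in rad, forces in N, time in s.
With the tool pointing down it reaches from about 0.3 to 0.875 m from the base axis. Payload 6.4 kg.
Tool frame: the origin (TCP) lies midway between the tips of the shut fingers; the grasp point (between the pads) lies 19 mm behind it (ctrl.pinch_z is the distance from the TCP to the grasp point, in m); z points along the fingers, y is the line along which they close (so a half turn about z gives the same grasp; the last joint's range is limited). The gripper opens to 85 mm and grips with 20 to 120 N. Pads are 22 mm wide; open, the fingers measure 114 mm over their backs; the gripper's body (76 mm by 85 mm) begins 54 mm behind the grasp point. The pads swing forward as they close: fully open they stand 13 mm farther back than shut.
Start: joints at [0.944, 0.181, 1.607, -0, 1.354, -0.206], TCP at [0.235, 0.525, 0.231] pointing down, gripper open.
Joint ranges: [-2.99, 2.99], [-0.89, 2.07], [0.3, 2.58], [-1.14, 4.28], [0, 2.63], [-3.12, 3.12]. Speed limits (rad/s): [2.57, 2.57, 3.01, 3.14, 3.14, 3.14].

INTERFACE

Orientations are given as a unit quaternion [w, x, y, z].
In Python, from bench import ctrl gives the robot as it stands.
- The arm moves only by the tool apply_moves, never from a script. Its argument "moves" is a list of rows, each an object with "jaw": the opening, from 0 (shut) to 1 (fully open); "offset": the shift along the tool's x, y, z in mm, a list of three; "rot": the turn, a rotation vector about the tool's x, y, z in degrees, a list of three. In form: [{"jaw": jaw, "offset": [dx, dy, dz], "rot": [ax, ay, az]}, ...]. A call has exactly 5 rows; each row shifts and turns the commanded pose from where the row before left it, along the tool's axes as they then stand; what a row does not reach is not made up. A row lasts 1/8 s, in which the tool goes at most 62.5 mm and 10.7 degrees, less where a joint would pass 70% of its speed; a pose out of reach is approached as far as the arm can. A call is refused whole if a number of a shift passes 62.5 or a number of a turn 10.7, either way. A call with a gripper value outside its range is refused whole. The fingers move at their own pace and stop on an object; the grip force is fixed at half the most. Time passes only in rows, so rows that do not move let the fingers close, or fill a call up. It gives the time, the measured TCP pose, the force, the opening and the grip force at its end, in the units of the state.
- ctrl.get_obs(): the state, without advancing time (a new reading comes with each control period).
- ctrl.camera(name): name is "scene" or "top" or "wrist"; returns (picture, depth): 420x560x3 uint8, red, green, blue; 420x560 float32, m along the optical axis (not along the pixel's ray), 0 where there is no reading.
- ctrl.camera_params(name): a dict with "K" (3x3 intrinsics, pixels), "cam_to_world" (4x4, takes a point from camera to world coordinates); the wrist camera has in their place "mount" (4x4, takes a point from camera to tool coordinates, whose origin is the TCP and whose axes are the flange's). Camera axes: x right, y down, z forward; pixel columns grow to the right and rows downward; lengths in m; the calibration is good to about 2 mm. The wrist camera is an equidistant fisheye: a pixel r from the principal point sees the ray r / f radians off the axis. A picture is of the moment at which its call begins: read the wrist's pose just before it. camera_params takes no time and is no camera call.
- ctrl.hand_in(): hands the job in; it is judged then, once.
Trained networks look in the newest picture that a camera, given by its name, has taken for a name from the list of things; names that differ only in an ending like _2 or _b are one class to them, and where a whole thing is asked for, a point or a joint stands for the part that bears it (a point fixed in the world has none). Each returns a list of dicts, best first, with "score" (0 to 1); they miss things now and then, are a little off and sometimes report something else, mostly with a low value. They report only what shows in the picture. A call takes as long as a camera call. They do not tell look-alikes from the thing itself.
- ctrl.outline_of(camera, target): "region" (420x560 bool, what is visible of it) and "position" ([column, row] in pixels, amid what is visible of it).
The state is a dict: "time_s": time; "q": joint angles; "dq": joint speeds; "joint_efforts": joint torques, N m; "eef_pos": TCP position; "eef_rot": TCP orientation; "wrist_force": force on the tool from outside, world axes, zero at the start; "torque": the same for the moment, N m; "opening": opening from 0.0 (shut) to 1.0 (fully open); "grasp_force": force on a finger pad.
Only numpy, scipy, OpenCV 4.12 (cv2) and the standard library are available. Lean on these libraries where they do the work, as an engineer would, in place of code of your own. Each camera call takes 0.05 s, during which the arm holds its last target. There are 200 camera calls.

TASK

Record a check picture of the wide tablet jar that stands before the camera stand: swing the camera arm by its upright grip until the light ring is centred above the jar (not over the bottle or the carton), and let go so that the arm stays there. Then press the large round push button on the control box fully down for a moment and let it spring back up. Leave the small button unpressed, and leave the jar, the bottle and the carton standing where they are.

Things in the scene. Friction and masses are not known exactly. Their poses are not given: they have to be found in the camera images.
- camera_arm: white arm that turns on a fixed upright column (top 196 mm high); friction of 0.5 N m holds it where released. Its end is a flat light ring, 110 mm outside, 84 mm inside diameter, 20 mm high, open in the middle. Origin: ring centre at its underside, 155 mm above the table, 200 mm from the hinge axis. x points to the column, y sideways along the swing, z up. Starts left of the containers.
- swing_grip (a point): point on the black upright round grip, 24 mm in diameter, at the arm's free end, 275 mm from the hinge axis on the line from hinge to ring centre; the point is 210 mm above the table, the grip's top 230 mm, and the top of the white lug (30 mm wide) that carries it 170 mm. Same axes as the arm. Between ring and column sits a grey camera block (top 194 mm).
- jar: the wide round tablet jar, white, 60 mm in diameter, 85 mm high, loose, upright on the table; origin at the centre of its underside, z up. One of three containers (jar, bottle, carton) side by side in front of the stand in any order, each about 200 mm (within 10 mm) from the hinge axis, so that the ring passes over it.
- bottle: a slim round white bottle, 44 mm in diameter, 125 mm high, loose, upright; origin at the centre of its underside. To be left alone.
- carton: an upright box carton, 50 x 36 x 110 mm high, loose; origin at the centre of its underside. To be left alone.
- shutter (a joint): how far the large push button is pressed, m: 0 up, 0.008 fully down. It springs back; resistance grows from 1.5 N to 5 N at full depth.
- shutter_top (a point): centre of the large push button's flat top, 46 mm in diameter, 70 mm above the table when up, 62 when down (level with its 62 mm wide collar). It moves straight down. On the fixed white control box (90 x 160 x 50 mm), 40 mm from the box centre. The box stands front left or front right of the robot; a fixed blue basket (140 x 170, 95 mm high) on the other side. Axes: the box's.
- key (a joint): how far the small button is pressed, m: 0 up, 0.005 down. To be left unpressed.
- key_top (a point): centre of the small button's top, 20 mm in diameter, 67 mm above the table, on the same control box, 85 mm from the large button's centre.
Mind the look-alikes: they are no part of the job. What is shaped like the part that bears shutter but pink or turquoise is not meant.

How it is judged:
On the way, in this order (a step that is already met when the one before it is completed fails the run):
1. the light ring has been set centred over the jar and the arm let go (y of jar in the frame of camera_arm between -0.011 and 0.011 m and contact force between camera_arm and the fingers below 0.1 N), for 0.3 s.
2. the large button is fully down while the ring stands over the jar (y of jar in the frame of camera_arm between -0.011 and 0.011 m and value of joint shutter above 0.0068 m), for 0.05 s.
3. the large button has sprung back up (value of joint shutter below 0.001 m), for 0.1 s.
At the end, for the whole second after the job is handed in: The light ring is centred over the jar along its swing to within 11 mm with the arm at rest, the jar stands upright and still where it was, and the large button, having been pressed at least 6.8 of its 8 mm with the ring in place, is up again (within 1 mm) (y of jar in the frame of camera_arm between -0.011 and 0.011 m and value of joint shutter below 0.001 m and angular speed of camera_arm below 0.03 rad/s and angle between jar's own z axis and vertical below 0.1 rad and linear speed of jar below 0.02 m/s); the robot touches nothing.
It fails at once if the small button is pressed more than half way (value of joint key above 0.0025 m).
It fails at once if the jar is moved by more than 15 mm or tipped (distance of jar from where it was at the start of the episode above 0.015 m or angle between jar's own z axis and vertical above 0.3 rad).
It fails at once if the bottle or the carton is moved by more than 20 mm or knocked over (distance of any of bottle, carton from where it was at the start of the episode above 0.02 m or angle between any of bottle, carton's own z axis and vertical above 0.4 rad).
It also fails if it takes over 48 s, if anything falls off the work surface, if the arm or the gripper's body presses on something with over 40 N, if the wrist force passes 120 N, or if a joint passes its speed limit or range.

## Working session

There is one attempt and no reset: what is moved stays moved. The work goes in short steps, Python scripts to look and compute and a tool call to move; the robot and the scene stay as the last step left them, time stands still between calls to the robot, and variables do not carry over. Pictures are saved under pics/ and viewed, at most 10 in all, crops included, and the job is handed in when it is done.

Besides the shell and the picture viewer there is one more tool, called as a command line: name --argument value ..., lists and objects as JSON in quotes. apply_moves: Moves the arm, as the interface text tells. Its arguments: {"type":"object","properties":{"moves":{"type":"array"}},"required":["moves"]}

```bash
mkdir -p pics; cat > h.py <<'E'
import numpy as np, cv2
from bench import ctrl
def save(n,p): cv2.imwrite('pics/'+n,p[:,:,::-1])
def world(cam,depth):
    P=ctrl.camera_params(cam);K=np.array(P['K']);T=np.array(P['cam_to_world'])
    v,u=np.mgrid[:depth.shape[0],:depth.shape[1]]
    c=np.stack([(u-K[0,2])/K[0,0]*depth,(v-K[1,2])/K[1,1]*depth,depth],-1)
    return c@T[:3,:3].T+T[:3,3]
E
python3 - <<'E'
from h import *
print(ctrl.get_obs())
ims=[]
for c in('top','scene'):
    p,d=ctrl.camera(c);W=world(c,d);ims.append(p);np.savez(c+'.npz',p=p,W=W,d=d)
    for t in('camera_arm','swing_grip','jar','bottle','carton','shutter','key'):
        for r in ctrl.outline_of(c,t)[:3]:
            m=r['region']&(d>0);w=W[m]
            if len(w): 
                zt=np.percentile(w[:,2],95);tp=w[w[:,2]>zt-.006]
                print(c,t,round(r['score'],2),np.round(r['position']),m.sum(),'ztop',zt.round(3),'topmean',tp.mean(0).round(3),'ext',np.ptp(tp,axis=0).round(3))
for c,p in zip(('top','scene'),ims): save(c+'.png',p)
E
```

```text
{'time_s': 0.0, 'q': array([ 9.43712112e-01,  1.81546477e-01,  1.60802396e+00,  1.60583589e-05,
        1.35381746e+00, -2.06299878e-01]), 'dq': array([-1.69969396e-04,  4.54237904e-04,  5.99589821e-04,  7.05090218e-05,
        1.93293983e-04, -3.89054410e-04]), 'joint_efforts': array([-1.22866272e-04, -4.44852948e+01, -3.51339447e+01, -3.09089364e-04,
        8.59154592e-03,  4.12461293e-05]), 'eef_pos': array([0.23451427, 0.52438353, 0.2303734 ]), 'eef_rot': array([-3.70468907e-04,  2.08845050e-01,  9.77948332e-01, -8.17639427e-04]), 'wrist_force': array([-0.16348296,  0.07568454, -0.4728228 ]), 'torque': array([-0.02686701,  0.005792  ,  0.00418488]), 'grasp_force': 0.0, 'opening': 1.0002773148202353}
top camera_arm 0.84 [213. 106.] 2747 ztop 0.208 topmean [0.58  0.196 0.225] ext [0.022 0.021 0.031]
top swing_grip 0.72 [214. 108.] 2970 ztop 0.209 topmean [0.58  0.196 0.225] ext [0.023 0.023 0.032]
top jar 0.6 [253. 159.] 700 ztop 0.088 topmean [0.603 0.044 0.085] ext [0.053 0.051 0.01 ]
top bottle 0.87 [313. 135.] 467 ztop 0.126 topmean [ 0.651 -0.102  0.125] ext [0.02  0.02  0.00
[... 1167 characters left out ...]
44 0.008]
scene carton 0.72 [335. 252.] 854 ztop 0.113 topmean [ 0.616 -0.043  0.112] ext [0.068 0.08  0.02 ]
scene shutter 0.98 [188. 298.] 390 ztop 0.078 topmean [ 0.406 -0.29   0.076] ext [0.045 0.046 0.008]
scene shutter 0.81 [298. 336.] 450 ztop 0.078 topmean [ 0.643 -0.246  0.076] ext [0.044 0.044 0.007]
scene shutter 0.74 [241. 223.] 235 ztop 0.078 topmean [ 0.391 -0.063  0.076] ext [0.043 0.042 0.008]
scene key 0.63 [173. 340.] 66 ztop 0.075 topmean [ 0.436 -0.37   0.072] ext [0.016 0.017 0.006]
scene key 0.63 [295. 381.] 88 ztop 0.075 topmean [ 0.674 -0.324  0.072] ext [0.017 0.018 0.006]
scene key 0.48 [124. 275.] 82 ztop 0.075 topmean [ 0.24  -0.31   0.073] ext [0.018 0.018 0.007]
```

```bash
python3 - <<'E'
from h import *
p=np.load('top.npz')['p']
c=cv2.resize(p[60:360,180:480],None,fx=2,fy=2,interpolation=cv2.INTER_CUBIC);save('topc.png',c)
E
```

```text
(no output)
```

View pics/topc.png

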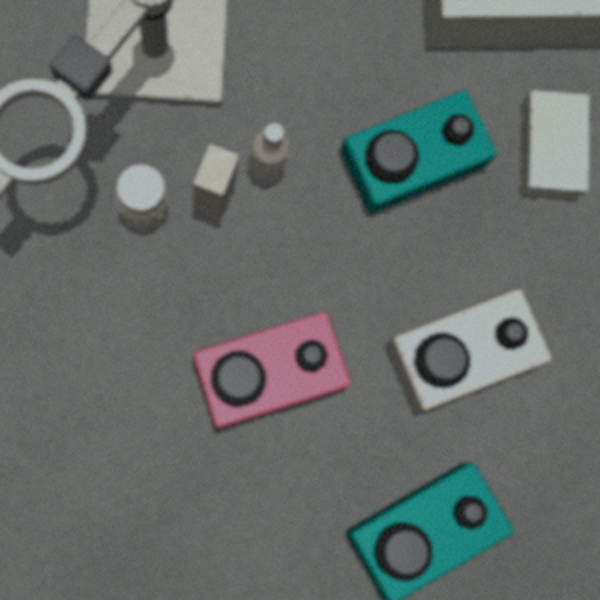

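View pics/scene.png

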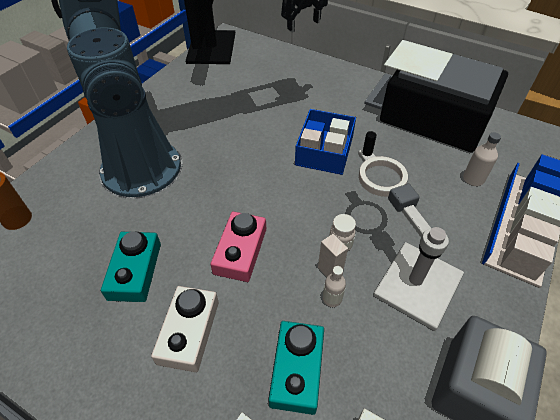

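The top crop shows jar (140,190), carton (217,170), bottle (270,148), with the ring left of them at (40,130). There are four boxes: white (442,358), pink (238,378), turquoise (390,155) and turquoise (403,550). Only the white one is meant, with its large button at full-image (403,239), world about (0.406,-0.288); the enlarged crop confirms it. Next I get the hinge and ring geometry.

```bash
cat > geo.py <<'E'
from h import *
from scipy.optimize import least_squares
def ring(c,W,hinge0=None):
    # ring top surface points z~.175 & white
    z=W[...,2];p=W.reshape(-1,3)
    return p
def circ(q,r=None):
    f=lambda s:np.hypot(*(q-s[:2]).T)-(s[2] if r is None else r)
    return least_squares(f,[*q.mean(0),.02],loss='soft_l1',f_scale=.002).x
E
python3 - <<'E'
from geo import *
for c in('top','scene'):
    W=np.load(c+'.npz')['W'];p=W.reshape(-1,3)
    b=(p[:,0]>.5)&(p[:,0]<.9)&(p[:,1]>-.1)&(p[:,1]<.32)
    p=p[b]
    col=p[(p[:,2]>.19)&(p[:,2]<.21)&(p[:,0]>.7)]
    print(c,'high',np.c_[np.histogram(p[:,2],bins=np.arange(.14,.25,.01))[0]].T)
    rg=p[(p[:,2]>.166)&(p[:,2]<.184)&(p[:,0]<.74)&(p[:,1]>.08)]
    # ring: points within 38..60 mm of centre, iterate
    ctr=np.array([.63,.17])
    s=None
    for i in range(30):
        d=np.hypot(*(rg[:,:2]-ctr).T);q=rg[(d>.034)&(d<.063)]
        f=lambda s:np.hypot(*(q[:,:2]-s).T)-.0485
        ctr=least_squares(f,ctr,loss='soft_l1',f_scale=.004).x
    d=np.hypot(*(q[:,:2]-ctr).T)
    print(c,'ring',ctr,len(q),d.min(),d.max(),np.percentile(q[:,2],[5,50,95]))
    gr=p[(p[:,2]>.222)&(p[:,0]<.65)];print('grip',gr.mean(0),len(gr),np.ptp(gr,axis=0))
    if len(col):print('col',col.mean(0),np.median(col,axis=0),(col.max(0)+col.min(0))/2,np.ptp(col,axis=0))
E
```

```text
top high [[  21   82  355 1531  273  668   21   21   73   51]]
top ring [0.64064238 0.15118619] 1104 0.04066596089608892 0.06288526128494382 [0.16848623 0.17433661 0.17793886]
grip [0.58182821 0.19741186 0.22931369] 120 [0.02231527 0.02318971 0.01290614]
col [0.74638231 0.07294773 0.19465841] [0.72272151 0.08696876 0.19447463] [0.75785221 0.07208987 0.19565749] [0.11557082 0.11677303 0.01124937]
scene high [[  50  103  425 1221  375  612   36   36   45   45]]
scene ring [0.63984066 0.14703335] 748 0.03794406615760008 0.06267849522006376 [0.16778322 0.17602755 0.17861905]
grip [0.58218403 0.19342382 0.22953883] 82 [0.02311084 0.02254031 0.0114232 ]
col [0.75204675 0.06356211 0.19589912] [0.72795421 0.07460359 0.19604978] [0.75638784 0.06862614 0.19567123] [0.11267466 0.11852066 0.01104524]
```

apply_moves --moves '[{"jaw":1,"offset":[-50,-18,-8],"rot":[0,0,0]},{"jaw":1,"offset":[-50,-18,-8],"rot":[0,0,0]},{"jaw":1,"offset":[-50,-18,-8],"rot":[0,0,0]},{"jaw":1,"offset":[-50,-18,-8],"rot":[0,0,0]},{"jaw":1,"offset":[-50,-18,-8],"rot":[0,0,0]}]'

```text
time_s: 1.42
eef_pos: [0.4274, 0.3393, 0.2718]
eef_rot: [0.0, 0.209, 0.978, 0.0]
wrist_force: [0.2, 0.5, 0.3]
opening: 1.001
grasp_force: 0.0
```

apply_moves --moves '[{"jaw":1,"offset":[-50,-17,0],"rot":[0,0,0]},{"jaw":1,"offset":[-50,-17,0],"rot":[0,0,0]},{"jaw":1,"offset":[-50,-17,0],"rot":[0,0,0]},{"jaw":1,"offset":[0,0,0],"rot":[0,0,7.2]},{"jaw":1,"offset":[0,0,0],"rot":[0,0,7.2]}]'

```text
time_s: 2.05
eef_pos: [0.5429, 0.2318, 0.271]
eef_rot: [-0.0, 0.333, 0.943, -0.0]
wrist_force: [0.7, -0.9, 1.1]
opening: 1.003
grasp_force: 0.0
```

```bash
cat >> h.py <<'E'
from scipy.spatial.transform import Rotation as R
def wrist():
    o=ctrl.get_obs();p,d=ctrl.camera('wrist');P=ctrl.camera_params('wrist');K=np.array(P['K'])
    v,u=np.mgrid[:d.shape[0],:d.shape[1]];a=(u-K[0,2])/K[0,0];b=(v-K[1,2])/K[1,1];t=np.hypot(a,b)+1e-9
    k=np.tan(t)/t;c=np.stack([a*k*d,b*k*d,d],-1)
    M=np.array(P['mount']);q=o['eef_rot']
    Rw=R.from_quat([q[1],q[2],q[3],q[0]]).as_matrix()
    return p,d,(c@M[:3,:3].T+M[:3,3])@Rw.T+o['eef_pos'],o
E
cat > w.py <<'E'
import sys
from geo import *
p,d,W,o=wrist();save(sys.argv[1],p);np.savez('w.npz',p=p,W=W)
print(o['eef_pos'])
for t in ('jar','camera_arm','swing_grip'):
    for r in ctrl.outline_of('wrist',t)[:1]:
        w=W[r['region']&(d>0)]
        if not len(w): continue
        zt=np.percentile(w[:,2],95);tp=w[w[:,2]>zt-.006]
        print(t,round(r['score'],2),np.round(r['position']),'top',zt.round(3),tp.mean(0).round(4),((tp.max(0)+tp.min(0))/2).round(4),np.ptp(tp,axis=0).round(3))
q=W.reshape(-1,3)
g=q[(q[:,2]>.2)&(q[:,2]<.235)&(q[:,0]<.65)&(q[:,0]>.48)];print('grip',len(g),g.mean(0) if len(g) else 0,np.ptp(g,axis=0) if len(g) else 0)
if len(g)>30:
    print('gripcirc',circ(g[:,:2],.012))
E
python3 w.py w1.png
```

```text
[0.54293749 0.23181601 0.27099429]
jar 0.68 [204. 297.] top 0.086 [0.6076 0.0529 0.087 ] [0.5768 0.1069 0.186 ] [0.106 0.171 0.213]
camera_arm 0.77 [278. 307.] top 0.23 [0.581  0.1994 0.2293] [0.5819 0.1985 0.228 ] [0.023 0.023 0.008]
swing_grip 0.58 [277. 310.] top 0.23 [0.5808 0.1996 0.2303] [0.5629 0.2123 0.2849] [0.061 0.05  0.122]
grip 1362 [0.57925807 0.20098892 0.22271278] [0.02392539 0.02443958 0.03189238]
gripcirc [0.5837627  0.19755508 0.02      ]
```

View pics/w1.png

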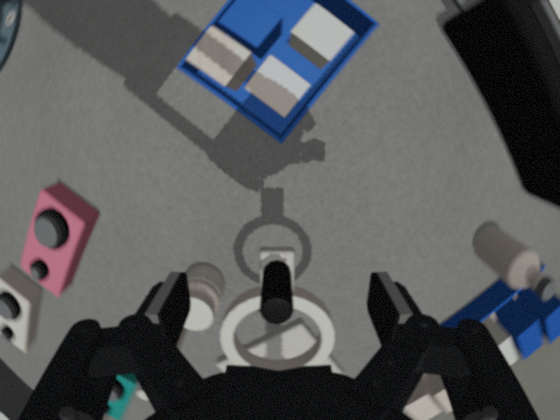

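The wrist picture shows the black grip between the fingers at (277,290), with the jar at (203,300). All three cameras put the grip at about (0.582,0.198). I'll go over it and down.

apply_moves --moves '[{"jaw":1,"offset":[-26,-1,0],"rot":[0,0,0]},{"jaw":1,"offset":[-26,-1,0],"rot":[0,0,0]},{"jaw":1,"offset":[0,0,0],"rot":[0,0,0]},{"jaw":1,"offset":[0,0,40],"rot":[0,0,0]},{"jaw":1,"offset":[0,0,39],"rot":[0,0,0]}]'

```text
time_s: 2.88
eef_pos: [0.5824, 0.1985, 0.1917]
eef_rot: [0.0, 0.33, 0.944, 0.0]
wrist_force: [0.8, 0.2, 0.5]
opening: 0.997
grasp_force: 0.0
```

apply_moves --moves '[{"jaw":0.6,"offset":[0,0,0],"rot":[0,0,0]},{"jaw":0.4,"offset":[0,0,0],"rot":[0,0,0]},{"jaw":0.33,"offset":[0,0,0],"rot":[0,0,0]},{"jaw":0.33,"offset":[0,0,0],"rot":[0,0,0]},{"jaw":0.33,"offset":[0,0,0],"rot":[0,0,0]}]'

```text
time_s: 3.5
eef_pos: [0.5822, 0.1989, 0.1931]
eef_rot: [0.001, 0.33, 0.944, 0.0]
wrist_force: [0.7, -0.2, 0.7]
opening: 0.331
grasp_force: 0.0
```

apply_moves --moves '[{"jaw":0.33,"offset":[-0.3,-12.5,0],"rot":[0,0,-2.6]},{"jaw":0.33,"offset":[-0.3,-12.5,0],"rot":[0,0,-2.6]},{"jaw":0.33,"offset":[-0.3,-12.5,0],"rot":[0,0,-2.6]},{"jaw":0.33,"offset":[-0.3,-12.5,0],"rot":[0,0,-2.6]},{"jaw":0.33,"offset":[-0.3,-12.5,0],"rot":[0,0,-2.6]}]'

```text
time_s: 4.12
eef_pos: [0.5493, 0.1459, 0.193]
eef_rot: [0.001, 0.22, 0.976, 0.001]
wrist_force: [0.6, 1.2, -1.1]
opening: 0.328
grasp_force: 1.0
```

apply_moves --moves '[{"jaw":0.33,"offset":[-0.3,-12.5,0],"rot":[0,0,-2.6]},{"jaw":0.33,"offset":[-0.3,-12.5,0],"rot":[0,0,-2.6]},{"jaw":0.33,"offset":[-0.3,-12.5,0],"rot":[0,0,-2.6]},{"jaw":0.33,"offset":[-0.3,-12.5,0],"rot":[0,0,-2.6]},{"jaw":0.33,"offset":[0,0,0],"rot":[0,0,0]}]'

```text
time_s: 4.75
eef_pos: [0.5317, 0.0985, 0.1927]
eef_rot: [0.0, 0.132, 0.991, -0.0]
wrist_force: [0.0, -0.3, -0.7]
opening: 0.33
grasp_force: 0.0
```

```bash
cat > m.py <<'E'
from geo import *
import sys
# hinge from column top (both cams) and ring/grip/jar in same camera
for c in('top','scene'):
    p,d=ctrl.camera(c);W=world(c,d);save(sys.argv[1]+c+'.png',p)
    q=W.reshape(-1,3);q=q[(q[:,0]>.48)&(q[:,0]<.9)&(q[:,1]>-.1)&(q[:,1]<.3)]
    col=q[(q[:,2]>.188)&(q[:,2]<.204)&(q[:,0]>.77)]
    rg=q[(q[:,2]>.164)&(q[:,2]<.184)&(q[:,0]<.74)];ctr=np.array([float(sys.argv[2]),float(sys.argv[3])])
    for i in range(30):
        dd=np.hypot(*(rg[:,:2]-ctr).T);s=rg[(dd>.036)&(dd<.060)]
        ctr=least_squares(lambda s_:np.hypot(*(s[:,:2]-s_).T)-.0485,ctr,loss='soft_l1',f_scale=.004).x
    jt=q[(q[:,2]>.078)&(q[:,2]<.092)&(np.hypot(q[:,0]-.603,q[:,1]-.044)<.045)]
    print(c,'col',(col.max(0)+col.min(0))/2,np.ptp(col,axis=0),'ring',ctr,len(s),'jar',jt.mean(0),(jt.max(0)+jt.min(0))/2,np.ptp(jt,axis=0),len(jt))
E
python3 m.py b 0.604 0.07; python3 w.py w2.png
```

```text
top col [0.79844723 0.02835267 0.19480499] [0.03233473 0.02936048 0.01336488] ring [0.6051967  0.07937579] 299 jar [0.6047834  0.03898415 0.08505352] [0.60480088 0.04056596 0.08479574] [0.04983943 0.04246381 0.01171683] 187
scene col [0.79726266 0.02640063 0.19437413] [0.03082999 0.03355424 0.01226892] ring [0.60485847 0.07465105] 891 jar [0.60302542 0.04081602 0.08632268] [0.60238108 0.04263625 0.0844669 ] [0.05247766 0.05420911 0.01251895] 364
[0.53161816 0.09913979 0.19247216]
jar 0.66 [237. 255.] top 0.083 [0.5892 0.0586 0.0891] [0.573  0.0651 0.1376] [0.113 0.044 0.12 ]
camera_arm 0.88 [280. 281.] top 0.231 [0.5313 0.0994 0.2294] [0.5333 0.099  0.2281] [0.024 0.023 0.007]
swing_grip 0.94 [279. 280.] top 0.231 [0.5312 0.0995 0.2294] [0.533  0.099  0.2281] [0.023 0.023 0.007]
grip 6893 [0.52769579 0.09994456 0.22145938] [0.03362251 0.06280431 0.03498542]
gripcirc [0.53228933 0.09862879 0.02      ]
```

View pics/btop.png

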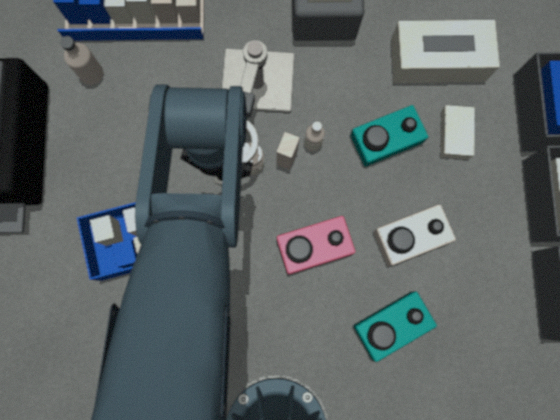

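The top view is half hidden by the robot, but the jar top (about (257,160)) is still right of the ring. About 10° of swing is left, so I move most of it and re-measure.

apply_moves --moves '[{"jaw":0.33,"offset":[-0.2,-10.5,0],"rot":[0,0,-2.2]},{"jaw":0.33,"offset":[-0.2,-10.5,0],"rot":[0,0,-2.2]},{"jaw":0.33,"offset":[-0.2,-10.5,0],"rot":[0,0,-2.2]},{"jaw":0.33,"offset":[-0.2,-10.5,0],"rot":[0,0,-2.2]},{"jaw":0.33,"offset":[0,0,0],"rot":[0,0,0]}]'

```text
time_s: 5.68
eef_pos: [0.5238, 0.0576, 0.1923]
eef_rot: [-0.0, 0.056, 0.998, -0.0]
wrist_force: [-0.3, 0.1, 1.3]
opening: 0.322
grasp_force: 0.0
```

```bash
python3 m.py c 0.602 0.045; python3 w.py w3.png
```

```text
[0.52373934 0.05785032 0.19224668]
jar 0.77 [251. 263.] top 0.084 [0.5778 0.0287 0.0936] [0.5501 0.0342 0.1363] [0.073 0.02  0.116]
camera_arm 0.65 [280. 281.] top 0.23 [0.5235 0.0583 0.2294] [0.5253 0.0582 0.2282] [0.023 0.023 0.007]
swing_grip 0.72 [280. 283.] top 0.23 [0.5235 0.0583 0.2294] [0.5253 0.0582 0.2282] [0.023 0.023 0.007]
grip 6887 [0.51970259 0.05807904 0.2214205 ] [0.02866728 0.06704834 0.03499886]
gripcirc [0.52437386 0.05730149 0.02      ]m.py:13: RuntimeWarning: Mean of empty slice.
  print(c,'col',(col.max(0)+col.min(0))/2,np.ptp(col,axis=0),'ring',ctr,len(s),'jar',jt.mean(0),(jt.max(0)+jt.min(0))/2,np.ptp(jt,axis=0),len(jt))
  ret = um.true_divide(
Traceback (most recent call last):
  File "m.py", line 13, in <module>
    print(c,'col',(col.max(0)+col.min(0))/2,np.ptp(col,axis=0),'ring',ctr,len(s),'jar',jt.mean(0),(jt.max(0)+jt.min(0))/2,np.ptp(jt,axis=0),len(jt))
                                                                                                   ~~~~~~^^^
ValueError: zero-size array to reduction operation maximum which has no identity
```

View pics/w3.png

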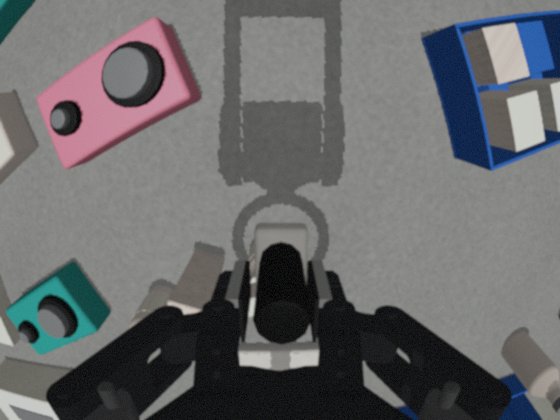

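The grip (280,290) is centred in the cage, and the jar's front shows just left of the lug. The ring still has about 6 mm to go.

apply_moves --moves '[{"jaw":0.33,"offset":[0,-5,0],"rot":[0,0,-1]},{"jaw":0.33,"offset":[0,-4,0],"rot":[0,0,-0.8]},{"jaw":0.33,"offset":[0,1.5,0],"rot":[0,0,0]},{"jaw":0.6,"offset":[0,0,0],"rot":[0,0,0]},{"jaw":0.8,"offset":[0,0,0],"rot":[0,0,0]}]'

```text
time_s: 6.55
eef_pos: [0.5229, 0.0502, 0.1923]
eef_rot: [-0.0, 0.039, 0.999, -0.0]
wrist_force: [0.4, -0.4, -0.2]
opening: 0.744
grasp_force: 0.0
```

apply_moves --moves '[{"jaw":0.8,"offset":[0,0,-35],"rot":[0,0,0]},{"jaw":0.8,"offset":[0,0,-35],"rot":[0,0,0]},{"jaw":0.8,"offset":[45,0,0],"rot":[0,0,0]},{"jaw":0.8,"offset":[45,0,0],"rot":[0,0,0]},{"jaw":0.5,"offset":[30,0,0],"rot":[0,0,0]}]'

```text
time_s: 7.18
eef_pos: [0.4017, 0.06, 0.2622]
eef_rot: [-0.0, 0.039, 0.999, -0.0]
wrist_force: [0.7, 0.0, 1.2]
opening: 0.603
grasp_force: 0.0
```

```bash
sed -i "s/'jar',jt.mean.*/'jar',len(jt),*([jt.mean(0),(jt.max(0)+jt.min(0))\/2,np.ptp(jt,axis=0)] if len(jt) else []))\n    g=q[(q[:,2]>.22)\&(q[:,2]<.24)\&(q[:,0]<.56)];print('grip',len(g),g.mean(0) if len(g) else '')/" m.py; python3 m.py d 0.6 0.043; python3 w.py w4.png
```

```text
top col [0.79850779 0.02843539 0.19448308] [0.03255387 0.02941412 0.01287218] ring [0.59919576 0.04373264] 992 jar 401 [0.60540171 0.04517652 0.08486605] [0.60683199 0.04511605 0.08493293] [0.04951736 0.05153198 0.01239738]
grip 3 [0.53435114 0.04619164 0.2300947 ]
scene col [0.79723744 0.02689037 0.19456735] [0.03113352 0.03434339 0.01282578] ring [0.59894713 0.03889463] 964 jar 239 [0.60589894 0.03307386 0.08599876] [0.60245275 0.03673628 0.08442851] [0.05139598 0.03975387 0.01234328]
grip 104 [0.52530802 0.04483597 0.22899105]
[0.40125624 0.06020219 0.2622851 ]
jar 0.91 [280. 311.] top 0.085 [0.5923 0.0507 0.0904] [0.5595 0.0451 0.1205] [0.108 0.051 0.083]
camera_arm 0.88 [278. 351.] top 0.21 [0.5152 0.0505 0.2102] [0.5185 0.0501 0.2112] [0.013 0.023 0.013]
swing_grip 0.84 [279. 353.] top 0.211 [0.5135 0.051  0.2123] [0.4584 0.051  0.2708] [0.133 0.024 0.132]
grip 337 [0.51536129 0.05066977 0.20825972] [0.01258299 0.02270149 0.0187837 ]
gripcirc [0.5255768  0.04972722 0.02      ]
```

View pics/w4.png

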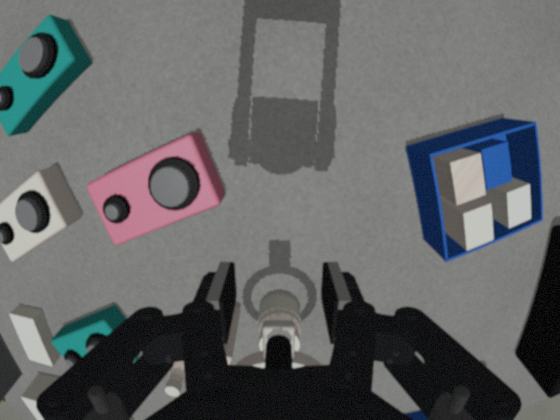

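The wrist picture shows the jar (280,310) in line behind the lug. The ring–jar offset is about 1 mm in the top view and about 3 mm in the scene view, so the ring is set. Next is the white box's large button at about (0.406,-0.288).

apply_moves --moves '[{"jaw":0,"offset":[-5,-50,0],"rot":[0,0,0]},{"jaw":0,"offset":[-5,-50,0],"rot":[0,0,0]},{"jaw":0,"offset":[-5,-50,0],"rot":[0,0,0]},{"jaw":0,"offset":[-5,-50,0],"rot":[0,0,0]},{"jaw":0,"offset":[-4,-50,0],"rot":[0,0,0]}]'

```text
time_s: 8.1
eef_pos: [0.408, -0.1937, 0.2622]
eef_rot: [0.0, 0.04, 0.999, 0.0]
wrist_force: [1.0, 1.1, 0.7]
opening: -0.001
grasp_force: 0.0
```

apply_moves --moves '[{"jaw":0,"offset":[-4,-48,0],"rot":[0,0,0]},{"jaw":0,"offset":[-4,-48,0],"rot":[0,0,0]},{"jaw":0,"offset":[0,0,50],"rot":[0,0,0]},{"jaw":0,"offset":[0,0,50],"rot":[0,0,0]},{"jaw":0,"offset":[0,0,0],"rot":[0,0,0]}]'

```text
time_s: 8.72
eef_pos: [0.4061, -0.2858, 0.1581]
eef_rot: [-0.003, 0.04, 0.999, 0.003]
wrist_force: [-0.1, -0.2, -0.2]
opening: 0.001
grasp_force: 0.0
```

```bash
python3 - <<'E'
from geo import *
p,d,W,o=wrist();save('w5.png',p);print(o['eef_pos'],o['opening'])
for r in ctrl.outline_of('wrist','shutter')[:3]:
    w=W[r['region']&(d>0)];w=w[(w[:,2]>.05)&(w[:,2]<.08)]
    tp=w[w[:,2]>.066]
    print(r['score'],r['position'],len(tp),tp.mean(0) if len(tp) else'',(tp.max(0)+tp.min(0))/2 if len(tp) else '',np.ptp(tp,axis=0) if len(tp) else '')
E
```

```text
[ 0.40606875 -0.2858365   0.15812854] 0.0014583782593781587
0.79 [520.0, 180.5] 1474 [ 0.3901212  -0.06421928  0.07336282] [ 0.39137733 -0.06090259  0.07140014] [0.04580751 0.04556932 0.01075151]
0.73 [273.5, 217.1] 2813 [ 0.40472193 -0.28728959  0.07368537] [ 0.40620528 -0.2872503   0.07108295] [0.04525329 0.04531299 0.00987557]
0.5 [183.3, 257.3] 407 [ 0.43402155 -0.36641763  0.07036749] [ 0.43497673 -0.36695245  0.06939669] [0.01868614 0.01844223 0.00668556]
```

View pics/w5.png

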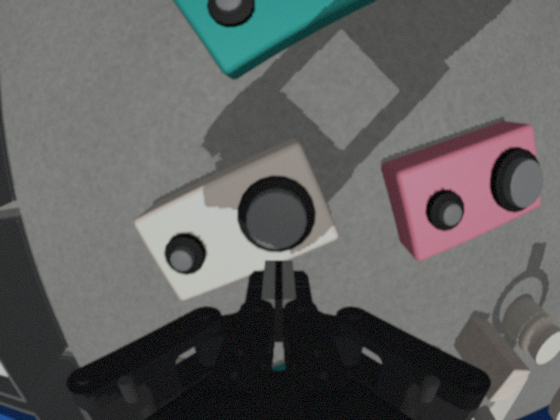

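The white box's large button (275,215) lies under the closed fingers, within 2 mm of the TCP, and the small one is at (183,255), well clear. I'll press now.

apply_moves --moves '[{"jaw":0,"offset":[0,-1.5,45],"rot":[0,0,0]},{"jaw":0,"offset":[0,0,35],"rot":[0,0,0]},{"jaw":0,"offset":[0,0,10],"rot":[0,0,0]},{"jaw":0,"offset":[0,0,7],"rot":[0,0,0]},{"jaw":0,"offset":[0,0,0],"rot":[0,0,0]}]'

```text
time_s: 9.45
eef_pos: [0.409, -0.2903, 0.0671]
eef_rot: [0.001, 0.039, 0.999, -0.001]
wrist_force: [-1.3, 1.1, 5.0]
opening: 0.002
grasp_force: 2.2
```

apply_moves --moves '[{"jaw":0,"offset":[0,0,3],"rot":[0,0,0]},{"jaw":0,"offset":[0,0,0],"rot":[0,0,0]},{"jaw":0,"offset":[0,0,0],"rot":[0,0,0]},{"jaw":0,"offset":[0,0,0],"rot":[0,0,0]},{"jaw":0,"offset":[0,0,0],"rot":[0,0,0]}]'

```text
time_s: 10.07
eef_pos: [0.4092, -0.2904, 0.0658]
eef_rot: [0.001, 0.039, 0.999, -0.001]
wrist_force: [-5.8, 5.3, 19.2]
opening: -0.0
grasp_force: 9.8
```

```bash
python3 - <<'E'
from geo import *
o=ctrl.get_obs();print(o['eef_pos'],o['wrist_force'],o['opening'],o['eef_rot'])
p,d,W,o=wrist()
a=p[120:420,130:430];save('w6.png',cv2.resize(a,None,fx=2,fy=2))
c,dd=ctrl.camera('scene');V=world('scene',dd)
save('s6.png',cv2.resize(c[260:360,140:260],None,fx=5,fy=5,interpolation=cv2.INTER_CUBIC))
for n,X in(('w',W),('s',V)):
    r=np.hypot(X[...,0]-.4057,X[...,1]+.2873)
    for lo,hi in((0,.018),(.018,.022),(.025,.030),(.034,.038)):
        z=X[(r>lo)&(r<hi)][:,2];z=z[(z<.085)&(z>.045)];print(n,lo,len(z),np.percentile(z,[10,50,90]).round(4) if len(z) else '')
E
```

```text
[ 0.40919153 -0.29044311  0.06577432] [-5.83883746  5.28914768 19.20525617] -0.00021693798295568476 [ 0.00119572  0.03913505  0.99923233 -0.00133132]
w 0 2824 [0.0653 0.0662 0.0806]
w 0.018 1464 [0.0634 0.0654 0.0663]
w 0.025 2894 [0.0558 0.0618 0.0627]
w 0.034 2023 [0.0491 0.05   0.0508]
s 0 93 [0.066  0.0685 0.0823]
s 0.018 77 [0.0638 0.067  0.0698]
s 0.025 129 [0.0565 0.0634 0.0655]
s 0.034 132 [0.0503 0.052  0.0537]
```

View pics/s6.png

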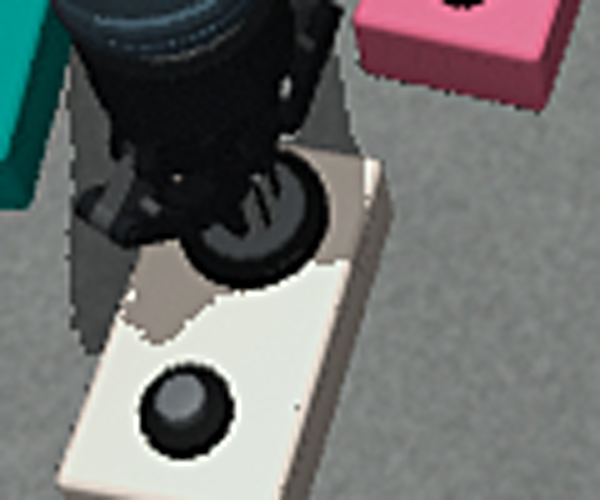

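The button top reads about 65.5 mm, down from about 73.7 before with the same camera. That is about 8 mm of travel, and the force has become stiff, so it looks bottomed. I'll push slightly further to be sure, then lift and compare heights.

apply_moves --moves '[{"jaw":0,"offset":[0,0,2],"rot":[0,0,0]},{"jaw":0,"offset":[0,0,0],"rot":[0,0,0]},{"jaw":0,"offset":[0,0,0],"rot":[0,0,0]},{"jaw":0,"offset":[0,0,0],"rot":[0,0,0]},{"jaw":0,"offset":[0,0,0],"rot":[0,0,0]}]'

```text
time_s: 10.8
eef_pos: [0.4093, -0.2906, 0.0654]
eef_rot: [0.001, 0.039, 0.999, -0.001]
wrist_force: [-10.7, 11.2, 36.1]
opening: 0.001
grasp_force: 18.1
```

apply_moves --moves '[{"jaw":0,"offset":[0,0,-10],"rot":[0,0,0]},{"jaw":0,"offset":[0,0,-25],"rot":[0,0,0]},{"jaw":0,"offset":[0,0,-40],"rot":[0,0,0]},{"jaw":0,"offset":[0,0,-30],"rot":[0,0,0]},{"jaw":0,"offset":[0,0,0],"rot":[0,0,0]}]'

```text
time_s: 11.42
eef_pos: [0.4097, -0.2912, 0.1692]
eef_rot: [0.003, 0.039, 0.999, -0.003]
wrist_force: [-0.1, -0.1, 0.5]
opening: -0.001
grasp_force: 0.0
```

```bash
python3 - <<'E'
from geo import *
p,d,W,o=wrist();print(o['eef_pos'])
c,dd=ctrl.camera('scene');V=world('scene',dd)
for n,X in(('w',W),('s',V)):
  for (x,y) in ((.4057,-.2873),(.391,-.062)):
    r=np.hypot(X[...,0]-x,X[...,1]-y)
    for lo,hi in((0,.018),(.018,.021),(.025,.030),(.034,.038)):
        z=X[(r>lo)&(r<hi)][:,2];z=z[(z<.085)&(z>.045)];print(n,x,lo,len(z),np.percentile(z,[10,50,90]).round(4) if len(z) else '')
E
python3 m.py e 0.6 0.043
```

```text
[ 0.40973088 -0.29123263  0.16922511]
w 0.4057 0 1640 [0.0732 0.074  0.0748]
w 0.4057 0.018 601 [0.0729 0.0738 0.0747]
w 0.4057 0.025 1268 [0.0578 0.0619 0.0628]
w 0.4057 0.034 1088 [0.0491 0.05   0.0509]
w 0.391 0 776 [0.0735 0.0743 0.075 ]
w 0.391 0.018 500 [0.0644 0.0731 0.0746]
w 0.391 0.025 868 [0.0506 0.0605 0.0627]
w 0.391 0.034 470 [0.0494 0.0502 0.0511]
s 0.4057 0 224 [0.0742 0.0759 0.0778]
s 0.4057 0.018 73 [0.0735 0.076  0.0774]
s 0.4057 0.025 171 [0.0574 0.0637 0.0656]
s 0.4057 0.034 148 [0.0499 0.0521 0.0536]
s 0.391 0 144 [0.0742 0.0759 0.0778]
s 0.391 0.018 89 [0.065  0.0746 0.0774]
s 0.391 0.025 155 [0.0523 0.0626 0.0658]
s 0.391 0.034 89 [0.0507 0.0522 0.054 ]
top col [0.79837724 0.02843947 0.19457078] [0.03234059 0.02953284 0.01303848] ring [0.59888441 0.04381603] 1017 jar 399 [0.60546762 0.04517264 0.08469476] [0.60649939 0.04502239 0.08458933] [0.04776715 0.05137199 0.01233058]
grip 122 [0.52382226 0.04963475 0.22924385]
scene col [0.7973036  0.02737767 0.19444994] [0.03090754 0.03460582 0.01250902] ring [0.59892743 0.03899368] 950 jar 243 [0.60589391 0.03281677 0.08586305] [0.60265736 0.03612907 0.08445977] [0.05107299 0.04326001 0.01180121]
grip 105 [0.52522199 0.04484024 0.22917193]
```

The button travelled from 65.5 back to 74.0 mm, so it made its full stroke and sprang back. The ring and jar have not moved and the robot touches nothing.

```bash
python3 -c "
from bench import ctrl
print(ctrl.hand_in())"
```

```text
the job is handed in; nothing more can be done
None
```

I handed the job in with the ring set over the jar (1–3 mm off centre by camera) and the arm let go; the white box's large button went fully down (about 8 mm) and sprang back up, but hand-in gave no verdict.

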